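# Put the detent spring of the filter changer back on its post

## Task

The filter changer has its cover off and its detent spring hangs loose. With the green spring puller, its bent tip down through the ring at the spring's end, stretch the spring past the anchor post, catch the hook on the post and let the spring draw the detent roller home in the wheel's notch, then take the puller out and lay it on the worktop. Touch the changer with the puller only, never with the robot, and leave the small things round about where they lie.

Things in the scene. Friction and masses are not known exactly. Their poses are not given: they have to be found in the camera images.
- changer: Filter changer, cover off: grey base 170 (x) x 176 (y) mm, top plate 26 mm above the worktop, fixed. Origin: centre of its underside; +x to its back edge, where the detent lever lies; its front edge (-x) faces the robot, the spring lies along its right side (-y). Nothing on it is higher than 60 mm, and nothing stands in front of the post but a 36 mm high brass cover pillar in the corner.
- anchor_post: Upright steel post, 6 mm thick with a 10 mm head, standing on the top plate near the front right corner, at (-42, -45) mm in the changer's frame. Origin: its foot on the plate, on its axis. Its top is 56 mm above the worktop; the hook belongs on its shank below the head, 49 mm up.
- spring: Extension spring with a coil 14 mm thick; stays level, 49 mm above the worktop. Origin: the lever's stud, on which the spring's inner end is captive and swings freely about the vertical; its own -x axis points along the spring to the hook. Lever home: the stud is at (62.5, -45) mm in the changer's frame, 104.5 mm straight behind the post. At the start the spring is slack and swung to the right (-y) of the post.
- hook (a joint): Stretch of the spring in m: 0 slack, 0.020 with the hook seated on the post, 0.050 its limit. Pull in N = 1.7 + 140 x stretch (4.5 N seated). To pass its lip round the post the hook needs a stretch of 0.030 to 0.041, coming from the post's right.
- hook_seat (a point): Point in the bend of the hook (round 3 mm wire, inner width 11 mm) where the post's axis lies when the hook is seated; on the spring's centre line, slack 84.5 mm from the stud. The hook's shank runs 7 mm to the right (-y) of the centre line, its mouth opens to the left (+y), 17 mm long between the lip's end and the coil side.
- pull_eye (a point): Centre of the pull ring at the outer end of the spring, 12 mm beyond hook_seat, 49 mm above the worktop: level ring of 3 mm wire, 10 mm inside, for the puller's tip, whose lower end belongs 5 to 10 mm below the ring's centre. Inside the ring the tip bears on its outer side, 2.7 mm beyond the centre.
- lever (a joint): Angle of the detent lever in rad: 0 with its brass roller home in the wheel's notch, positive swung back off the wheel (at the start 0.05 to 0.13). It turns easily and has no other spring; pulling the spring toward the robot brings it home first, then the spring stretches. The wheel turns a little by itself as the roller goes in.
- puller: Green spring puller, 0.13 kg, lying level on the worktop: flat-sided handle 94 long, 24 wide, 28 mm high, then a steel shaft whose end is bent straight down. Origin: middle of the handle's underside; +x along the shaft to the tip, z up. Best gripped across the handle's middle; the shaft's axis is 17 mm above the underside.
- puller_tip (a point): Lower end of the puller's bent tip, 100 mm ahead of the handle's middle and level with the handle's underside: upright pin 4.7 mm thick, 14 mm free below the shaft.
- tweezers_1: Steel tweezers, 120 x 16 x 9 mm, lying on the worktop near the microscope; leave alone. Origin: centre of underside.
- crucible: White ceramic crucible, 36 mm across, 30 mm high; leave alone. Origin: centre of underside.
- loupe: Black loupe, 38 mm across, 32 mm high; leave alone. Origin: centre of underside.

How it is judged (in metres and radians):
On the way, in this order (a step that is already met when the one before it is completed fails the run):
1. the puller stretches the spring far enough for its hook to pass the post (value of joint hook above 0.027 m and contact force between puller and spring above 2 N), for 0.1 s.
2. the hook is caught on the post and the detent roller is home in its notch (horizontal distance between hook_seat and anchor_post below 0.004 m and contact force between spring and anchor_post above 2 N and value of joint lever below 0.025 rad), for 0.2 s.
At the end, for the whole second after the job is handed in: The hook sits on the anchor post (seat point within 4 mm of the post's axis) and pulls on it with over 2 N, the detent lever is home (below 0.025 rad), and the puller lies at rest on the worktop (origin below 20 mm, tip below 30 mm), clear of the changer (all of step 2 and height (world z) of puller below 0.02 m and height (world z) of puller_tip below 0.03 m and linear speed of puller below 0.02 m/s and contact force between puller and changer below 0.3 N); the robot touches nothing.
It fails at once if the robot itself touches the changer, its lever, wheel or spring (over 1 N) (contact force between any of the fingers, the arm and changer above 1 N).
It fails at once if the tweezers, crucible or loupe is moved more than 20 mm (distance of any of tweezers_1, crucible, loupe from where it was at the start of the episode above 0.02 m).
It also fails if it takes over 45 s, if anything falls off the work surface, if the arm or the gripper's body presses on something with over 40 N, if the wrist force passes 120 N, or if a joint passes its speed limit or range.

## Robot

A 6-joint arm with a two-finger parallel gripper is mounted at the origin on a cart in front of the work surface, level with it; the furniture and walls round the work are solid. World frame = base frame: x ahead of the robot, y to its left, z up, the work surface at z = 0. Lengths are in m, angles in degrees, forces in N, time in s.
With the tool pointing down it reaches from about 0.25 to 0.725 m from the base axis. Payload 9.7 kg.
Tool frame: the origin (TCP) lies midway between the tips of the shut fingers; the grasp point (between the pads) lies 19 mm behind it; z points along the fingers, y is the direction in which the jaws open and shut (so a half turn about z gives the same grasp; the last joint's range is limited). The gripper opens to 85 mm and grips with 20 to 120 N. Pads are 22 mm wide; open, the fingers measure 114 mm over their backs; the gripper's body (76 mm by 85 mm) begins 54 mm behind the grasp point. The pads swing forward as they close: fully open they stand 13 mm farther back than shut.
Start: joints at [-73.797, 4.979, 10.078, 95.1, 0, 90], TCP at [0.153, -0.528, 0.231] pointing down, gripper open.
Joint ranges: [-179.16, 179.16], [-48.56, 103.87], [-65.8, 70.77], [-126.05, 130.52], [-82.76, 87.17], [-180, 180]. Speed limits (degrees/s): [127.2, 127.2, 147.25, 180, 180, 180].

## Interface

Orientations are given as [roll, pitch, yaw] about the fixed x, y, z axes, in that order (R = Rz(yaw) Ry(pitch) Rx(roll)).
In Python, from workcell import get_obs, camera, get_calibration, job_done gives the robot as it stands.
- The arm moves only by the tool play_rows, never from a script. Its argument "commands" is text: rows parted by semicolons, each of 5 numbers parted by spaces: the opening, from 0 (shut) to 1 (fully open), then the shift along the world's x, y, z in mm, then the turn about the world's z in degrees. A call has 1 to 10 rows; each row is the pose to reach, as a shift and turn from the pose commanded when the call began; what a row does not reach only later rows make up. A row lasts 1/12 s, in which the tool goes at most 41.7 mm and 7.16 degrees, less where a joint would pass 70% of its speed; a pose out of reach is approached as far as the arm can. A call with a gripper value outside its range is refused whole. The fingers move at their own pace and stop on an object; "force" is the grip in N (left out, the last holds). Time passes only in rows, so rows that repeat a pose let the fingers close. It gives the time, the measured TCP pose, the force and the opening at its end, in the units of the state.
- get_obs(): the state, without advancing time (a new reading comes with each control period).
- camera(name): name is "side" or "top" or "wrist"; returns the picture (480x640x3 uint8, red, green, blue); there is no depth.
- get_calibration(name): a dict with "fx", "fy", "cx", "cy" (pixels), "eye" and "attitude" of the camera in the world; the wrist camera has in their place "mount" (4x4, takes a point from camera to tool coordinates, whose origin is the TCP and whose axes are the flange's). Camera axes: x right, y down, z forward; pixel columns grow to the right and rows downward; lengths in m; the calibration is good to about 2 mm. A picture is of the moment at which its call begins: read the wrist's pose just before it. get_calibration takes no time and is no camera call.
- job_done(): hands the job in, once; it reports no verdict.
The state is a dict: "time": time; "q": joint angles; "qd": joint speeds; "joint_efforts": joint torques, N m; "ee_pos": TCP position; "tcp_rot": TCP orientation; "wrist_force": force on the tool from outside, world axes, zero at the start; "torque": the same for the moment, N m; "opening": finger opening in m.
Only numpy, scipy, OpenCV 4.12 (cv2) and the standard library are available. Lean on these libraries where they do the work, as an engineer would, in place of code of your own. Each camera call takes 0.05 s, during which the arm holds its last target.

## Working session

There is one attempt and no reset: what is moved stays moved. The work goes in short steps, Python scripts to look and compute and a tool call to move; the robot and the scene stay as the last step left them, time stands still between calls to the robot, and variables do not carry over. Pictures are saved under pics/ and viewed, and the job is handed in when it is done.

Besides the shell and the picture viewer there is one more tool, called after ">>>" as name(argument=value, ...), one argument or row to a line, values as JSON. play_rows: Moves the arm, as the interface text tells. Its arguments: {"type":"object","properties":{"commands":{"type":"string"},"force":{"type":"number"}},"required":["commands"]}

```bash
mkdir -p pics; ls; python3 - <<'E'
from workcell import *
import cv2,json
for n in ("side","top","wrist"):
    if n=="wrist": print(get_obs())
    im=camera(n); cv2.imwrite(f"pics/{n}0.png",im[:,:,::-1]); print(n,get_calibration(n))
E
```

```text
pics
side {'fx': 518.6053427452222, 'fy': 518.6053427452222, 'cx': 321.30268318973793, 'cy': 246.11336274709123, 'eye': array([1.12475273, 0.54435775, 0.47692869]), 'attitude': array([-118.65866157,    0.57398707,  132.13497076])}
top {'fx': 503.1166793940535, 'fy': 503.1166793940535, 'cx': 319.9116864444059, 'cy': 241.43642528625247, 'eye': array([0.43787313, 0.03854764, 0.90258085]), 'attitude': array([-170.26998759,   -1.56837418,  -91.40742517])}
{'time': 0.1, 'q': array([-7.37974795e+01,  5.00719672e+00,  1.00388820e+01,  9.51015733e+01,
       -2.61513449e-04,  9.00002298e+01]), 'qd': array([-0.00927338, -0.0695745 ,  0.25129305,  0.05983078,  0.00426945,
       -0.04183284]), 'joint_efforts': array([ 5.74088881e-04, -5.21563733e+01,  4.65651834e+01,  1.61882036e-02,
        2.08766158e-05,  3.44938030e-05]), 'ee_pos': array([ 0.15340503, -0.52794153,  0.2306602 ]), 'tcp_rot': array([-1.79930112e+02,  2.61793566e-04,  1.62022910e+01]), 'wrist_force': array([ 0.14523551,  0.31190882, -0.71535717]), 'torque': array([ 0.00542962, -0.01305147,  0.02675473]), 'opening': 0.0851972520956095}
wrist {'fx': 373.9994333192736, 'fy': 373.9994333192736, 'cx': 323.065090919588, 'cy': 236.47911344189254, 'mount': array([[-6.58404989e-04, -9.53299640e-01, -3.02025434e-01,
         7.72559551e-02],
       [ 9.99999568e-01, -8.26019978e-04,  4.27248268e-04,
         3.04962699e-04],
       [-6.56774662e-04, -3.02025022e-01,  9.53299772e-01,
        -1.42812654e-01],
       [ 0.00000000e+00,  0.00000000e+00,  0.00000000e+00,
         1.00000000e+00]])}
```

View pics/top0.png

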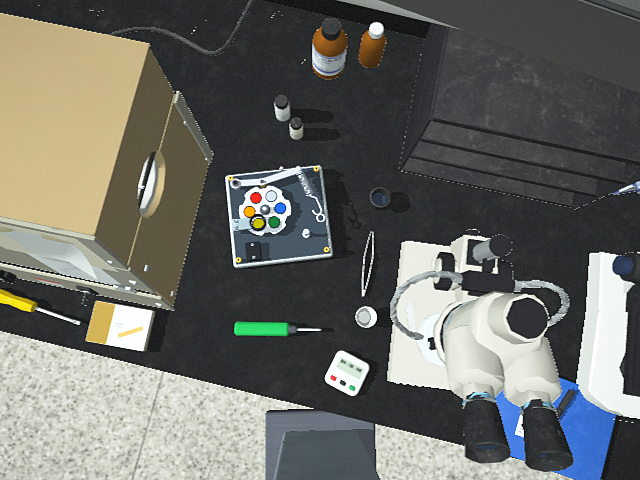

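View pics/side0.png

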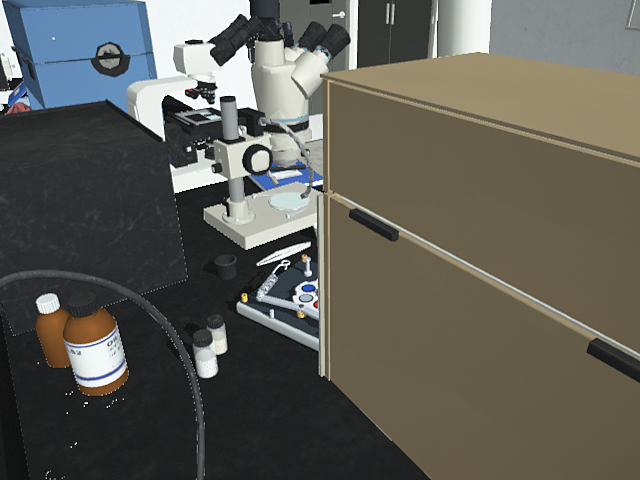

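View pics/wrist0.png

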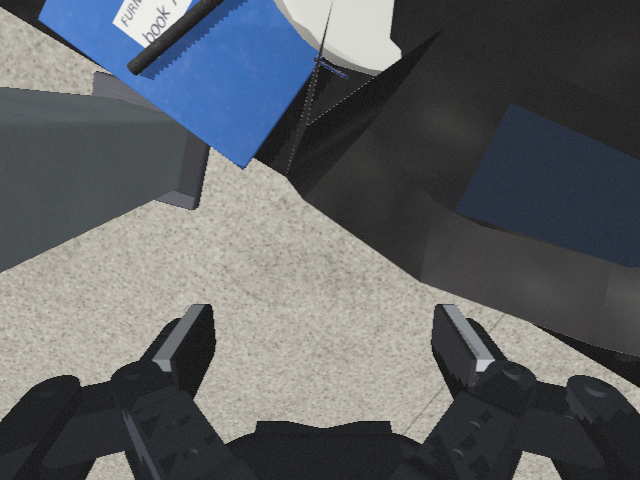

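```bash
python3 - <<'E'
import cv2
im=cv2.imread('pics/top0.png')
cv2.imwrite('pics/c1.png',cv2.resize(im[150:280,215:345],None,fx=6,fy=4.6*6/4.6*0+4.6 if 0 else 6,interpolation=cv2.INTER_CUBIC)[:600] if 0 else cv2.resize(im[155:275,220:340],None,fx=5,fy=5,interpolation=cv2.INTER_CUBIC))
cv2.imwrite('pics/c2.png',cv2.resize(im[295:365,225:385],None,fx=5,fy=5,interpolation=cv2.INTER_CUBIC))
E
```

```text
(no output)
```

View pics/c1.png

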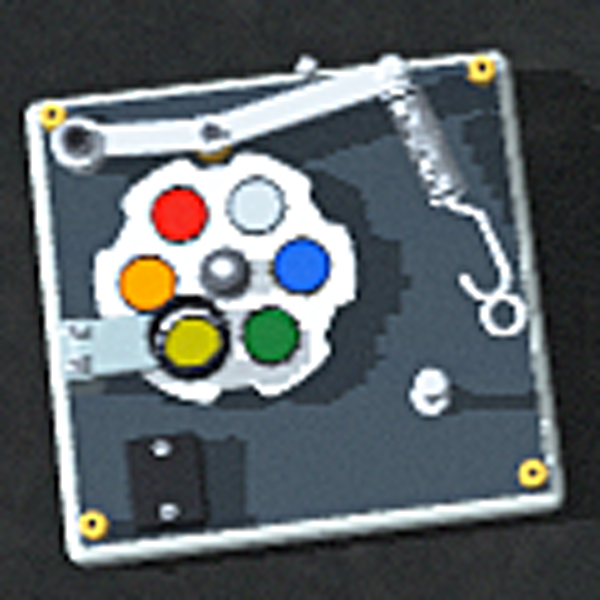

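View pics/c2.png

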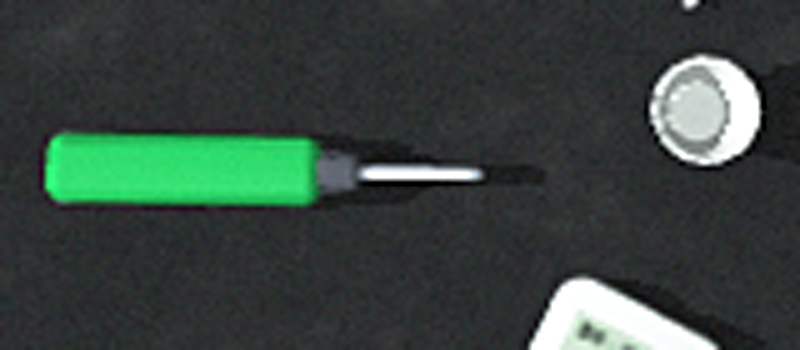

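```bash
cat >h.py <<'E'
import numpy as np
from scipy.spatial.transform import Rotation as R
from workcell import *
def ray(n,uv,z,pose=None):
    c=get_calibration(n); u,v=uv
    d=np.array([(u-c['cx'])/c['fx'],(v-c['cy'])/c['fy'],1])
    if n=='wrist':
        p,r=pose; M=c['mount']; Rt=R.from_euler('xyz',r,degrees=True).as_matrix()
        d=Rt@M[:3,:3]@d; e=Rt@M[:3,3]+p
    else:
        d=R.from_euler('xyz',c['attitude'],degrees=True).as_matrix()@d; e=c['eye']
    return e+d*(z-e[2])/d[2]
def proj(n,P,pose=None):
    c=get_calibration(n); P=np.asarray(P,float)
    if n=='wrist':
        p,r=pose; M=c['mount']; Rt=R.from_euler('xyz',r,degrees=True).as_matrix()
        A=Rt@M[:3,:3]; e=Rt@M[:3,3]+p
    else: A=R.from_euler('xyz',c['attitude'],degrees=True).as_matrix(); e=c['eye']
    q=A.T@(P-e); return np.array([c['cx']+c['fx']*q[0]/q[2],c['cy']+c['fy']*q[1]/q[2]])
E
python3 - <<'E'
from h import *
np.set_printoptions(precision=4,suppress=True)
c=lambda x,y:(220+x/5,155+y/5)
for n,p,z in [('ring',c(502,314),.049),('post',c(432,390),.056),('stud',c(392,70),.05),('FL',c(75,553),.02),('FR',c(556,497),.02),('BL',c(30,108),.02),('BR',c(505,55),.026),
 ('pil FR',c(532,472),.036),('pil FL',c(92,523),.036),('pil BL',c(51,114),.036),('pil BR',c(481,68),.036),
 ('hL',(225+45/5,295+169/5),.02),('hR',(225+316/5,295+170/5),.02),('tip',(225+480/5,295+174/5),.017)]: print(n,ray('top',p,z))
E
```

```text
ring [0.6253 0.0097 0.049 ]
post [0.5976 0.0346 0.056 ]
stud [0.7137 0.0463 0.05  ]
FL [0.5485 0.161  0.02  ]
FR [ 0.5649 -0.0088  0.02  ]
BL [0.7111 0.1779 0.02  ]
BR [0.7265 0.0055 0.026 ]
pil FR [0.5716 0.0002 0.036 ]
pil FL [0.5568 0.153  0.036 ]
pil BL [0.7038 0.1679 0.036 ]
pil BR [0.7184 0.0146 0.036 ]
hL [0.4391 0.1623 0.02  ]
hR [0.4364 0.0692 0.02  ]
tip [0.4337 0.0125 0.017 ]
```

```bash
python3 - <<'E'
from h import *
np.set_printoptions(precision=3,suppress=True)
for n,p in [('eyeA',(487,458)),('eyeAl',(465,455)),('eyeB',(550,465)),('head',(525,310)),('lefthead',(440,340)),('base bl',(388,383)),('base tl',(403,243)),('loupe',(379,197)),('cruc',(366,316)),('twz',(368,262)),('timer',(347,372)),('boxcorner',(210,155)),('boxbr',(175,308))]:
    print(n,[ray('top',p,z)[:2] for z in (0,.1,.2,.3,.4)])
E
```

```text
eyeA [array([ 0.211, -0.267]), array([ 0.236, -0.233]), array([ 0.261, -0.199]), array([ 0.286, -0.165]), array([ 0.311, -0.131])]
eyeAl [array([ 0.217, -0.229]), array([ 0.241, -0.199]), array([ 0.266, -0.17 ]), array([ 0.29, -0.14]), array([ 0.315, -0.11 ])]
eyeB [array([ 0.196, -0.374]), array([ 0.223, -0.329]), array([ 0.25 , -0.283]), array([ 0.276, -0.237]), array([ 0.303, -0.191])]
head [array([ 0.46 , -0.356]), array([ 0.457, -0.312]), array([ 0.455, -0.269]), array([ 0.452, -0.225]), array([ 0.45 , -0.181])]
lefthead [array([ 0.411, -0.199]), array([ 0.414, -0.172]), array([ 0.417, -0.146]), array([ 0.42, -0.12]), array([ 0.423, -0.093])]
base bl [array([ 0.339, -0.103]), array([ 0.35 , -0.087]), array([ 0.361, -0.071]), array([ 0.372, -0.056]), array([ 0.383, -0.04 ])]
base tl [array([ 0.586, -0.142]), array([ 0.57 , -0.122]), array([ 0.553, -0.102]), array([ 0.537, -0.082]), array([ 0.52 , -0.062])]
loupe [array([ 0.673, -0.102]), array([ 0.647, -0.086]), array([ 0.621, -0.071]), array([ 0.595, -0.055]), array([ 0.569, -0.04 ])]
cruc [array([ 0.456, -0.069]), array([ 0.454, -0.057]), array([ 0.452, -0.045]), array([ 0.45 , -0.033]), array([ 0.448, -0.021])]
twz [array([ 0.552, -0.076]), array([ 0.54 , -0.064]), array([ 0.527, -0.051]), array([ 0.514, -0.038]), array([ 0.502, -0.025])]
timer [array([ 0.36 , -0.032]), array([ 0.369, -0.024]), array([ 0.377, -0.016]), array([ 0.386, -0.008]), array([ 0.394, -0.001])]
boxcorner [array([0.76 , 0.211]), array([0.724, 0.192]), array([0.688, 0.173]), array([0.653, 0.154]), array([0.617, 0.135])]
boxbr [array([0.478, 0.269]), array([0.473, 0.243]), array([0.469, 0.218]), array([0.465, 0.192]), array([0.46 , 0.167])]
```

>>> play_rows(
  commands="1 0 0 0 -7;1 -12 41 0 -14;1 -24 82 0 -21;1 -36 123 0 -28;1 -48 164 0 -35;1 -60 205 0 -42;1 -70 240 0 -49;1 -79 275 0 -56;1 -80 278 0 -63;1 -80 278 0 -70",
)

```text
time: 0.98
ee_pos: [0.0731, -0.2487, 0.232]
tcp_rot: [179.9, -0.2, -54.1]
wrist_force: [0.5, 0.1, -0.7]
opening: 0.0857
```

```bash
python3 - <<'E'
from h import *
import cv2
cv2.imwrite("pics/top1.png",camera('top')[:,:,::-1]);o=get_obs();print(o['ee_pos'],o['tcp_rot'],o['q'],o['time'])
E
```

```text
[ 0.07329039 -0.24945093  0.23170652] [ 1.79954753e+02 -1.33406560e-01 -5.46526505e+01] [-7.36274969e+01 -3.44452023e+01 -2.11358753e+01  1.03168457e+02
  5.88907359e-04  1.61025207e+02] 1.0333
```

View pics/top1.png

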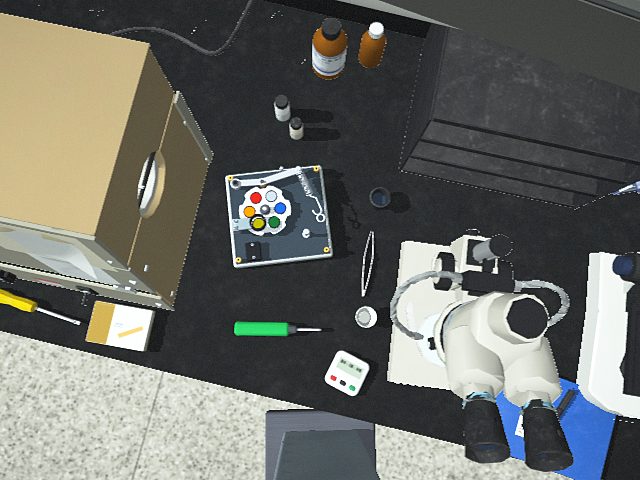

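>>> play_rows(
  commands="1 25 12 0 7;1 49 23 0 14;1 72 37 0 21;1 94 54 0 28;1 113 72 0 35;1 131 93 0 42;1 146 115 0 49;1 159 138 0 56;1 170 164 0 63;1 177 189 0 70",
)

```text
time: 1.87
ee_pos: [0.2511, -0.0598, 0.231]
tcp_rot: [-180.0, 0.0, 16.7]
wrist_force: [0.1, -0.5, 0.7]
opening: 0.0855
```

>>> play_rows(
  commands="1 15 20 0 7;1 30 40 0 14;1 50 60 0 21;1 70 80 0 28;1 90 100 0 35;1 110 120 0 42;1 130 140 -30 49;1 150 160 -60 56;1 170 177 -90 63;1 187 177 -100 70",
)

```text
time: 2.7
ee_pos: [0.4369, 0.1179, 0.1263]
tcp_rot: [-179.7, 0.1, 86.9]
wrist_force: [-0.5, -0.6, -0.2]
opening: 0.0854
```

```bash
python3 - <<'E'
from h import *
import cv2
o=get_obs();cv2.imwrite("pics/w2.png",camera('wrist')[:,:,::-1]);print(o['ee_pos'],o['tcp_rot'],o['q'],o['time'])
E
```

```text
[0.43693729 0.11789184 0.12633629] [-1.79693894e+02  6.06128243e-02  8.68712811e+01] [ 1.50756839e+01 -8.87434980e+00 -1.49971536e+01  8.41869166e+01
  3.80511895e-02  1.08204462e+02] 2.7
```

View pics/w2.png

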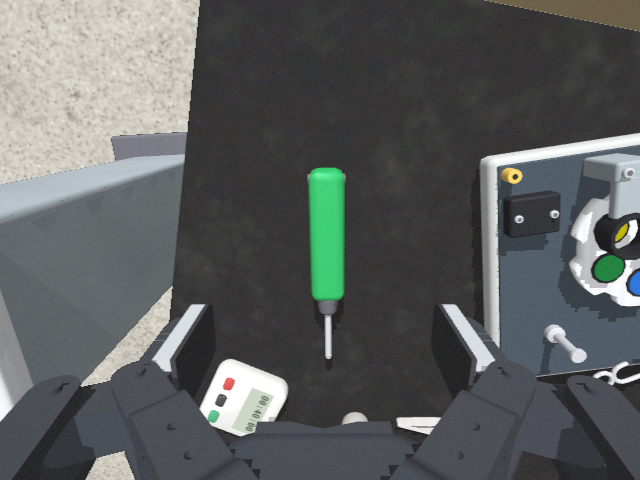

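```bash
python3 - <<'E'
from h import *
np.set_printoptions(precision=4,suppress=True)
po=(np.array([.43694,.11789,.12634]),[-179.69,.06,86.87])
for p,z in [((326.5,169),.026),((327.5,300),.028),((328.5,357),.018)]: print(ray('wrist',p,z,po))
print(proj('wrist',[.4378,.1158,.014],po))
E
```

```text
[0.4412 0.1631 0.026 ]
[0.4371 0.0705 0.028 ]
[0.4351 0.0157 0.018 ]
[325.1538 233.6675]
```

>>> play_rows(
  commands="1 1 0 -20 1.7;1 1 0 -45 1.7;1 1 0 -70 1.7;1 1 0 -90 1.7;1 1 0 -100 1.7;1 1 0 -100 1.7;1 1 0 -100 1.7",
)

```text
time: 3.33
ee_pos: [0.4385, 0.1158, 0.0316]
tcp_rot: [-180.0, 0.0, 87.9]
wrist_force: [-0.1, -0.1, 0.2]
opening: 0.085
```

>>> play_rows(
  commands="1 0 0 -12 0;1 0 0 -24 0;1 0 0 -28 0;1 0 0 -28 0;0 0 0 -28 0;0 0 0 -28 0;0 0 0 -28 0;0 0 0 -28 0;0 0 0 -28 0;0 0 0 -28 0",
  force=80,
)

```text
time: 4.17
ee_pos: [0.4389, 0.1159, 0.0039]
tcp_rot: [179.9, -0.0, 87.9]
wrist_force: [0.2, 0.6, -0.6]
opening: 0.0227
```

>>> play_rows(
  commands="0 0 0 0 0;0 0 0 0 0;0 0 0 0 0;0 0 0 0 0;0 0 0 4 0;0 0 0 8 0;0 0 0 12 0;0 0 0 16 0",
)

```text
time: 4.83
ee_pos: [0.4384, 0.1158, 0.0196]
tcp_rot: [-180.0, 0.0, 87.9]
wrist_force: [-1.0, -0.2, -1.1]
opening: 0.0225
```

>>> play_rows(
  commands="0 0 0 20 0;0 0 0 40 5;0 0 0 54 12;0 0 0 54 19;0 0 0 54 26;0 0 0 54 33;0 0 0 54 40;0 0 0 54 47;0 0 0 54 54;0 0 0 54 61",
)

```text
time: 5.67
ee_pos: [0.4384, 0.1158, 0.0735]
tcp_rot: [-180.0, -0.0, 149.3]
wrist_force: [0.1, -0.0, -1.0]
opening: 0.0228
```

>>> play_rows(
  commands="0 5 -10 0 7;0 10 -20 0 14;0 20 -35 0 21;0 30 -50 0 28;0 40 -70 0 35;0 50 -90 0 36.5;0 55 -105 0 36.5;0 60 -116 0 36.5;0 60 -116 0 36.5",
)

```text
time: 6.42
ee_pos: [0.4991, -0.0017, 0.0733]
tcp_rot: [-180.0, 0.0, -174.7]
wrist_force: [-0.7, 0.4, -0.7]
opening: 0.0223
```

```bash
python3 - <<'E'
from h import *
import cv2
o=get_obs();w=camera('wrist');t=camera('top');print(o['ee_pos'],o['tcp_rot'],o['q'],o['time'],o['wrist_force'])
cv2.imwrite("pics/w3.png",w[:,:,::-1]);cv2.imwrite("pics/t3.png",cv2.resize(t[150:300,220:420,::-1],None,fx=4,fy=4,interpolation=cv2.INTER_CUBIC))
E
```

```text
[ 0.49910291 -0.00170479  0.0733432 ] [-1.79979858e+02  7.38259604e-03 -1.74718875e+02] [-1.84657828e-01 -2.08160279e+00 -1.45966440e+01  7.74756912e+01
 -1.93468353e-02 -5.46578274e+00] 6.4167 [-0.6700134   0.44168444 -0.69412293]
```

View pics/w3.png

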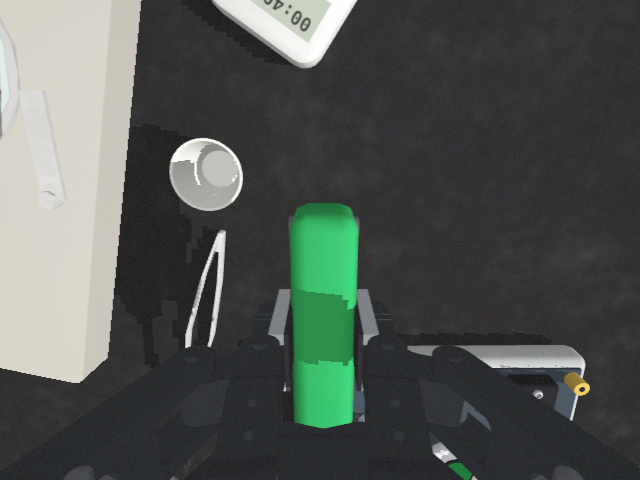

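View pics/t3.png

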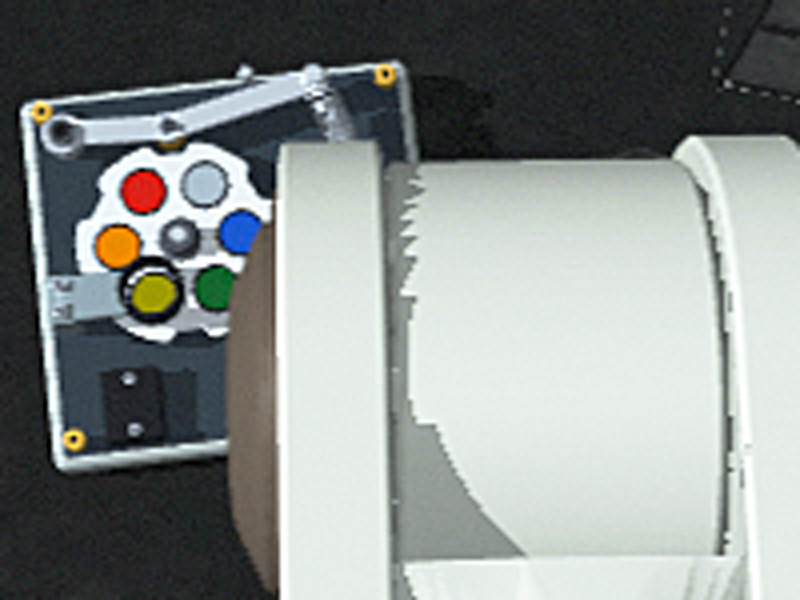

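```bash
python3 - <<'E'
from h import *
import cv2
s=camera('side');cv2.imwrite("pics/s3.png",s[:,:,::-1]);cv2.imwrite("pics/s3c.png",cv2.resize(s[230:350,210:340,::-1],None,fx=5,fy=5,interpolation=cv2.INTER_CUBIC))
for n,P in [('ring',[.6253,.0097,.049]),('post',[.5976,.0346,.056]),('stud',[.7137,.0463,.05]),('tip',[.4991+.0995,-.0017+.0093,.07])]: print(n,proj('side',P))
E
```

```text
ring [286.25618919 262.29299983]
post [308.94021935 257.19806419]
stud [260.83747306 292.83049274]
tip [296.41034613 244.67324965]
```

View pics/s3c.png

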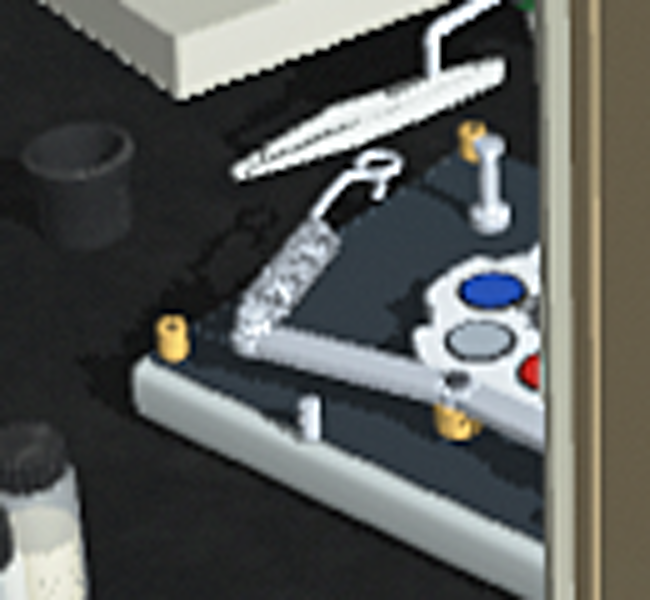

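```bash
python3 - <<'E'
from h import *
np.set_printoptions(precision=4,suppress=True)
c=lambda x,y:(210+x/5,230+y/5)
t=lambda x,y:(220+x/5,155+y/5)
for n,p,q,z in [('ring',c(381,163),t(502,314),.049),('post',c(490,147),t(432,390),.056),('tip',c(433,77),None,.0698),('FRpil',c(472,128),t(532,472),.036),('BRpil',c(172,324),t(481,68),.036)]:
    print(n,ray('side',p,z), ray('top',q,z) if q else '')
E
```

```text
ring [0.6261 0.0103 0.049 ] [0.6253 0.0097 0.049 ]
post [0.6038 0.0384 0.056 ] [0.5976 0.0346 0.056 ]
tip [0.5999 0.0093 0.0698] 
FRpil [0.5737 0.0007 0.036 ] [0.5716 0.0002 0.036 ]
BRpil [0.7203 0.0152 0.036 ] [0.7184 0.0146 0.036 ]
```

>>> play_rows(
  commands="0 8 0 0 0;0 16 0 0 0;0 24 1 0 0;0 26 1 0 0;0 26 1 -4 0;0 26 1 -8 0;0 26 1 -10 0;0 26 1 -10 0",
)

```text
time: 7.23
ee_pos: [0.5238, 0.0008, 0.0624]
tcp_rot: [180.0, -0.1, -174.6]
wrist_force: [-0.1, -0.1, -1.0]
opening: 0.0225
```

```bash
cat >side.py <<'E'
import sys
from h import *
import cv2
o=get_obs();s=camera('side');cv2.imwrite(sys.argv[1],cv2.resize(s[225:305,255:325,::-1],None,fx=7.5,fy=7.5,interpolation=cv2.INTER_CUBIC))
a=np.radians(o['tcp_rot'][2]+180);p=o['ee_pos'];tip=p+[.1*np.cos(a),.1*np.sin(a),-.0036]
print(o['time'],p.round(4),o['tcp_rot'].round(2),o['wrist_force'].round(2),'tip',tip.round(4),'px crop',((proj('side',tip)-[255,225])*7.5).round())
E
python3 side.py pics/s4.png
```

```text
7.2333 [0.5238 0.0008 0.0624] [ 1.7999e+02 -8.0000e-02 -1.7460e+02] [-0.1  -0.13 -1.01] tip [0.6234 0.0102 0.0588] px crop [241. 238.]
```

View pics/s4.png

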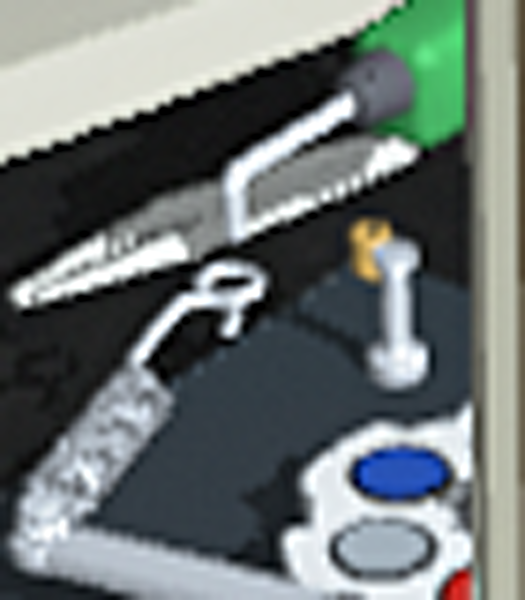

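```bash
python3 - <<'E'
from h import *
np.set_printoptions(precision=4,suppress=True)
c=lambda x,y:(255+x/7.5,225+y/7.5)
print(ray('side',c(236,238),.0588)-ray('side',c(230,282),.049), (proj('side',[.6234,.0102,.049])-[255,225])*7.5)
E
```

```text
[-0.0026 -0.0002  0.0098] [242.2745 277.1305]
```

>>> play_rows(
  commands="0 1 0 0 0;0 1 0 0 0;0 1 0 0 0",
)

```text
time: 7.53
ee_pos: [0.5256, 0.0008, 0.0635]
tcp_rot: [-180.0, 0.0, -174.6]
wrist_force: [-0.5, 0.2, -0.9]
opening: 0.0226
```

```bash
python3 side.py pics/s5.png
```

```text
7.5333 [0.5256 0.0008 0.0635] [-1.800e+02  2.000e-02 -1.746e+02] [-0.54  0.17 -0.87] tip [0.6252 0.0102 0.0599] px crop [234. 237.]
```

View pics/s5.png

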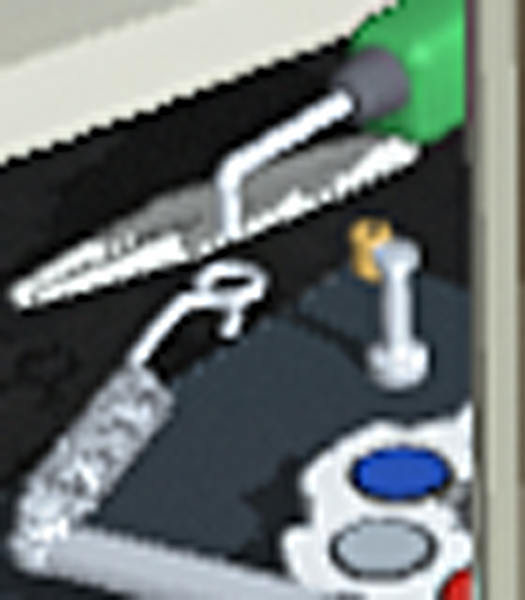

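>>> play_rows(
  commands="0 0.3 -0.7 -3 0;0 0.3 -0.7 -6 0;0 0.3 -0.7 -9 0;0 0.3 -0.7 -12 0;0 0.3 -0.7 -15 0;0 0.3 -0.7 -18 0;0 0.3 -0.7 -18 0;0 0.3 -0.7 -18 0",
)

```text
time: 8.25
ee_pos: [0.5256, 0.0002, 0.0451]
tcp_rot: [180.0, -0.0, -174.6]
wrist_force: [-0.0, 0.3, -0.9]
opening: 0.0228
```

```bash
python3 side.py pics/s6.png
```

```text
8.25 [5.256e-01 2.000e-04 4.510e-02] [ 1.800e+02 -2.000e-02 -1.746e+02] [-0.04  0.33 -0.87] tip [0.6252 0.0096 0.0415] px crop [236. 309.]
```

View pics/s6.png

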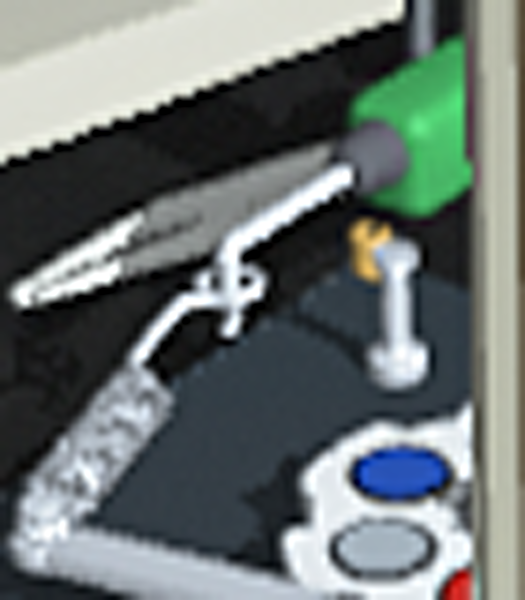

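>>> play_rows(
  commands="0 -5 0 0 0;0 -10 0 0 0;0 -15 0 0 0;0 -21 -1 0 0;0 -27 -1 0 0;0 -33 -1 0 0;0 -39 -2 0 0;0 -45 -2 0 0;0 -49 -2 0 0;0 -49 -2 0 0",
)

```text
time: 9.13
ee_pos: [0.4765, -0.0018, 0.0456]
tcp_rot: [180.0, 0.1, -174.6]
wrist_force: [5.9, 1.8, -1.7]
opening: 0.0229
```

```bash
python3 side.py pics/s7.png
```

```text
9.1333 [ 0.4765 -0.0018  0.0456] [ 1.8000e+02  6.0000e-02 -1.7459e+02] [ 5.92  1.77 -1.67] tip [0.576  0.0076 0.042 ] px crop [385. 220.]
```

View pics/s7.png

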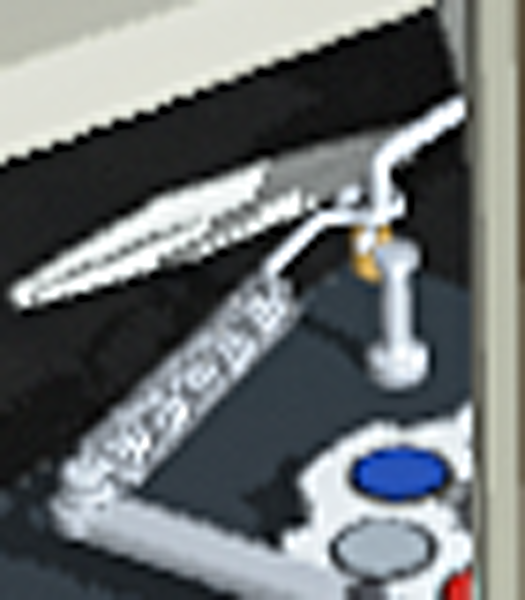

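>>> play_rows(
  commands="0 -1.5 3 0 0;0 -2.5 6 0 0;0 -3.2 9 0 0;0 -4 12 0 0;0 -4.7 15 0 0;0 -5.2 18 0 0;0 -5.6 21 0 0;0 -6 23 0 0;0 -6 25 0 0;0 -6 25 0 0",
)

```text
time: 10.02
ee_pos: [0.4713, 0.0233, 0.0456]
tcp_rot: [-180.0, 0.1, -174.6]
wrist_force: [6.2, -0.2, -1.9]
opening: 0.0224
```

```bash
python3 side.py pics/s8.png; python3 -c "
from h import *;import cv2
t=camera('top');cv2.imwrite('pics/t8.png',cv2.resize(t[150:270,220:340,::-1],None,fx=5,fy=5,interpolation=cv2.INTER_CUBIC))"
```

```text
10.0167 [0.4713 0.0233 0.0456] [-1.7998e+02  8.0000e-02 -1.7459e+02] [ 6.15 -0.21 -1.9 ] tip [0.5709 0.0327 0.042 ] px crop [482. 248.]
```

View pics/s8.png

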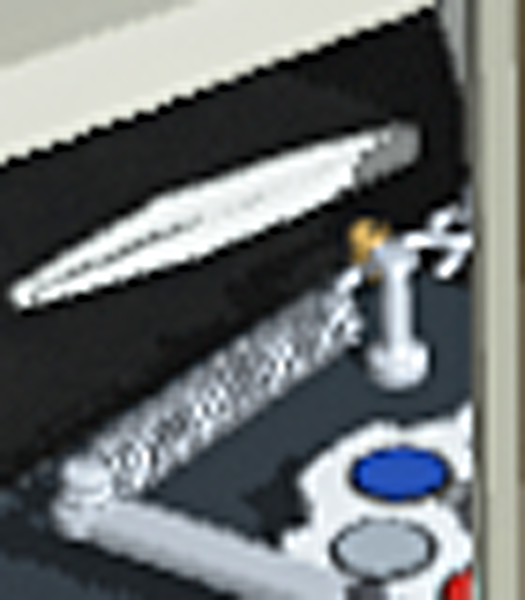

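View pics/t8.png

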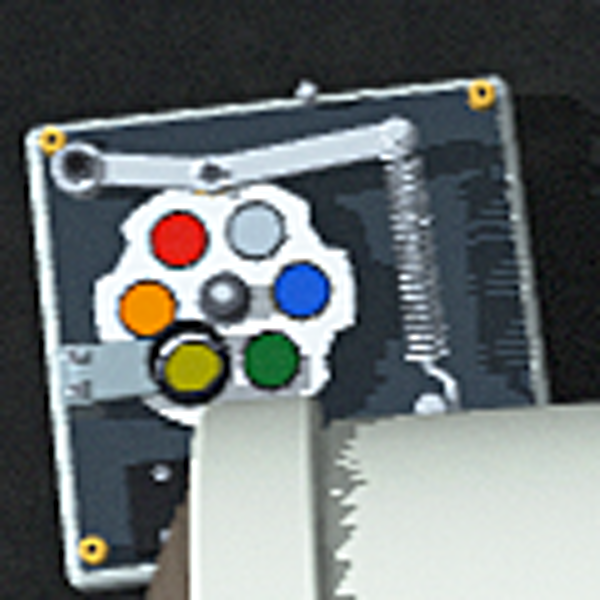

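>>> play_rows(
  commands="0 2 0 0 0;0 4 0 0 0;0 6 0.2 0 0;0 8 0.4 0 0;0 10 0.6 0 0;0 12 0.8 0 0;0 14 1 0 0;0 16 1 0 0;0 17 1 0 0;0 17 1 0 0",
)

```text
time: 10.95
ee_pos: [0.4872, 0.024, 0.0449]
tcp_rot: [-180.0, -0.1, -174.6]
wrist_force: [-0.1, -0.1, -0.9]
opening: 0.0226
```

```bash
python3 side.py pics/s9.png; python3 -c "
from h import *;import cv2
t=camera('top');cv2.imwrite('pics/t9.png',cv2.resize(t[150:270,220:340,::-1],None,fx=5,fy=5,interpolation=cv2.INTER_CUBIC))"
```

```text
10.95 [0.4872 0.024  0.0449] [-1.800e+02 -1.000e-01 -1.746e+02] [-0.14 -0.1  -0.86] tip [0.5867 0.0334 0.0413] px crop [436. 279.]
```

View pics/s9.png

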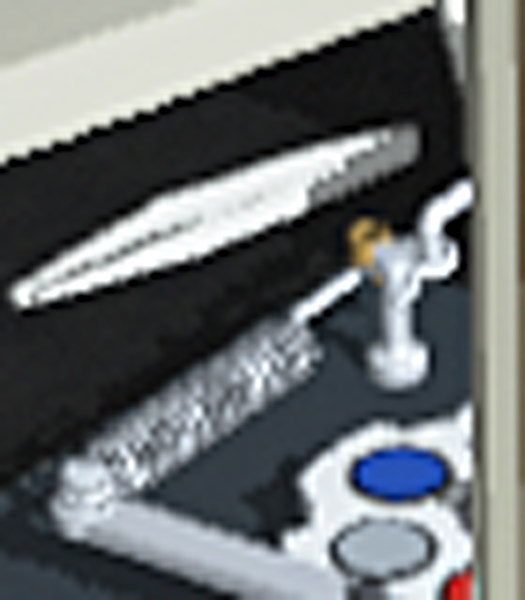

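View pics/t9.png

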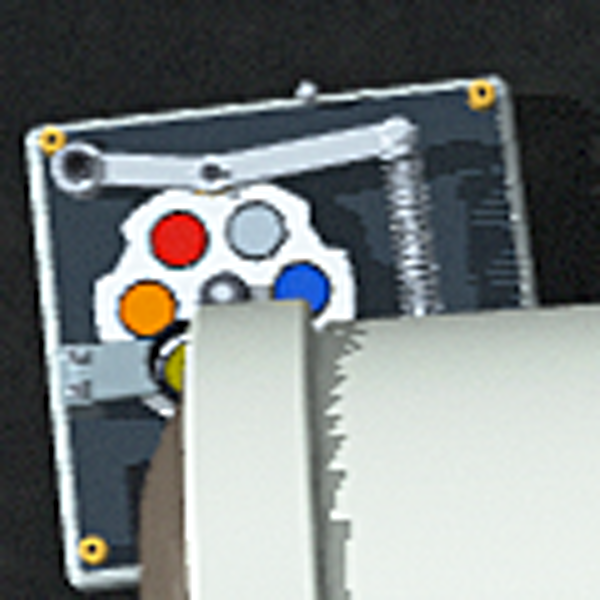

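>>> play_rows(
  commands="0 0.5 0 0 0;0 0.5 0 3 0;0 0.5 0 6 0;0 0.5 0 9 0;0 0.5 0 12 0;0 0.5 0 16 0;0 0.5 0 22 0;0 0.5 0 28 0;0 0.5 0 32 0",
)

```text
time: 11.8
ee_pos: [0.4885, 0.0242, 0.0784]
tcp_rot: [-180.0, 0.0, -174.6]
wrist_force: [0.5, 0.3, -0.3]
opening: 0.0226
```

```bash
python3 side.py pics/s10.png
```

```text
11.8 [0.4885 0.0242 0.0784] [-1.800e+02  5.000e-02 -1.746e+02] [ 0.51  0.28 -0.35] tip [0.5881 0.0336 0.0748] px crop [429. 148.]
```

View pics/s10.png

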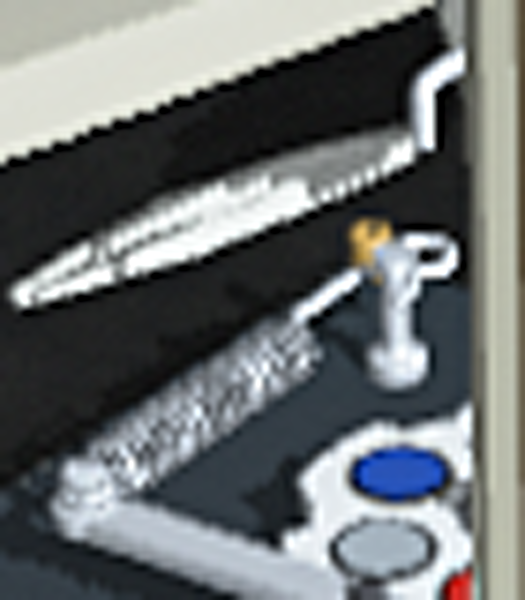

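>>> play_rows(
  commands="0 -15 0 0 0;0 -35 0 0 0;0 -50 10 0 0;0 -50 30 0 -7;0 -50 50 0 -14;0 -50 70 0 -21;0 -50 85 0 -28;0 -50 92 0 -35;0 -50 92 0 -42;0 -50 92 0 -49",
)

```text
time: 12.68
ee_pos: [0.4382, 0.1168, 0.0773]
tcp_rot: [180.0, -0.0, 136.1]
wrist_force: [0.2, 0.2, -1.4]
opening: 0.0224
```

>>> play_rows(
  commands="0 0 0 0 -7;0 0 0 0 -14;0 0 0 0 -21;0 0 0 -10 -28;0 0 0 -25 -35;0 0 0 -40 -42;0 0 0 -50 -48;0 0 0 -58 -48;0 0 0 -62 -48;0 0 0 -62 -48",
)

```text
time: 13.52
ee_pos: [0.4379, 0.116, 0.0146]
tcp_rot: [-179.9, 0.0, 88.6]
wrist_force: [-0.4, -0.1, -1.2]
opening: 0.0227
```

>>> play_rows(
  commands="0 0 0 -4 0;0 0 0 -7 0;0 0 0 -9 0;0 0 0 -10.5 0;0 0 0 -10.5 0;0 0 0 -10.5 0",
)

```text
time: 14.02
ee_pos: [0.4383, 0.1162, 0.0048]
tcp_rot: [180.0, -0.0, 88.4]
wrist_force: [0.3, -0.8, -0.4]
opening: 0.0223
```

>>> play_rows(
  commands="0.2 0 0 0 0;0.4 0 0 0 0;0.6 0 0 0 0;0.8 0 0 0 0;1 0 0 0 0;1 0 0 0 0;1 0 0 0 0;1 0 0 0 0;1 0 0 0 0;1 0 0 0 0",
)

```text
time: 14.85
ee_pos: [0.4383, 0.1161, 0.0048]
tcp_rot: [180.0, 0.0, 88.4]
wrist_force: [0.0, 0.1, 0.4]
opening: 0.0852
```

>>> play_rows(
  commands="1 0 0 8 0;1 0 0 20 0;1 0 0 40 0;1 0 0 60 0;1 0 0 80 0;1 0 0 110 0;1 -30 0 140 0;1 -60 0 160 0;1 -100 0 180 0;1 -140 0 200 0",
)

```text
time: 15.68
ee_pos: [0.3023, 0.1158, 0.2042]
tcp_rot: [179.9, -0.0, 88.4]
wrist_force: [0.4, 0.6, 0.2]
opening: 0.0855
```

```bash
python3 side.py pics/s11.png; python3 -c "
from h import *;import cv2
t=camera('top');cv2.imwrite('pics/t11.png',t[:,:,::-1]);cv2.imwrite('pics/t11c.png',cv2.resize(t[150:270,220:340,::-1],None,fx=5,fy=5,interpolation=cv2.INTER_CUBIC))"
```

```text
15.6833 [0.3023 0.1158 0.2042] [ 1.7993e+02 -3.0000e-02  8.8360e+01] [0.35 0.59 0.15] tip [0.2994 0.0159 0.2006] px crop [1150. -725.]
```

View pics/t11.png

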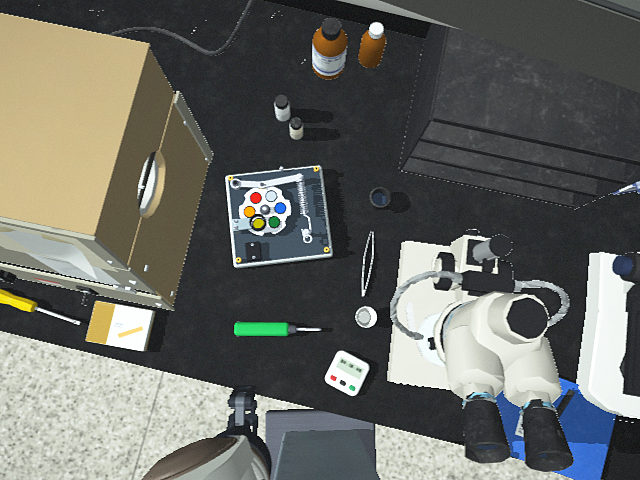

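View pics/t11c.png

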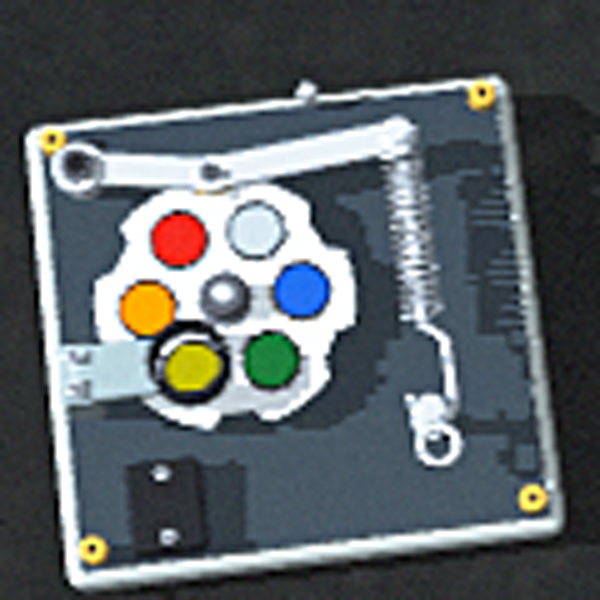

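>>> play_rows(
  commands="1 0 0 0 0;1 0 0 0 0;1 0 0 0 0;1 0 0 0 0;1 0 0 0 0;1 0 0 0 0",
)

```text
time: 16.28
ee_pos: [0.3039, 0.116, 0.2015]
tcp_rot: [-179.9, 0.0, 88.4]
wrist_force: [0.8, -1.0, 0.9]
opening: 0.0854
```

```bash
python3 -c "
from workcell import *
job_done()"
```

```text
the job is handed in; nothing more can be done
```

The spring is hooked on the anchor post, the detent lever is home, and the puller lies on the worktop close to where it started. I handed the job in at about 16.3 s.

**What I did:** I gripped the puller across its handle and lowered its tip into the pull ring. I pulled the spring out to about 33 to 35 mm of stretch, to the right of the post. The wrist read about 6.2 N there. I then swung the hook left onto the post, let the spring draw back, lifted the tip out and laid the puller down.

**Last checks:**
- **Hook:** the final top view shows the hook around the post, with the ring about 12 to 13 mm beyond the post axis (12 mm expected).
- **Hold:** the wrist force had already dropped to about 0 with the puller still in the ring and the spring still stretched, so the post is carrying the pull. I could not measure the pull on the post itself.
- **Lever:** it looks home in the final top view, but I judged this by eye rather than measuring the angle.
- **Other things:** the tweezers, crucible and loupe look unmoved in the final top view. The arm was open, raised and clear of everything when I handed in.

**One disagreement:** the top and side cameras placed the post about 6 mm apart. I used the position from the changer's pillars, which fell between the two, and the hook caught first time.

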